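# Trip test of the bench's earth-leakage breaker

### The arm

A 6-joint arm with a two-finger parallel gripper is mounted at the origin on the work surface. World frame = base frame: x ahead of the robot, y to its left, z up, the work surface at z = 0. Lengths are in m, angles in rad, forces in N, time in s.
With the tool pointing down it reaches from about 0.3 to 0.875 m from the base axis. Payload 6.4 kg.
Tool frame: the origin (TCP) lies at the very end of the fingers, on their centre line; the grasp point (between the pads) lies ctrl.grip_point_offset behind it (ctrl.grip_point_offset is the distance from the TCP to the grasp point, in m); z points along the fingers, x is the direction in which the jaws open and shut, and the axes are right-handed (so a half turn about z gives the same grasp; the last joint's range is limited). The gripper opens to 85 mm and grips with 20 to 120 N. Pads are 22 mm wide; open, the fingers measure 114 mm over their backs; the gripper's body (76 mm by 85 mm) begins 54 mm behind the grasp point. The pads swing forward as they close: fully open they stand 13 mm farther back than shut.
Start: joints at [-1.354, 0.181, 1.607, -0, 1.354, -0.206], TCP at [0.236, -0.524, 0.231] pointing down, gripper open.
Joint ranges: [-2.99, 2.99], [-0.89, 2.07], [0.3, 2.58], [-1.14, 4.28], [0, 2.63], [-3.12, 3.12]. Speed limits (rad/s): [2.57, 2.57, 3.01, 3.14, 3.14, 3.14].

### API

Orientations are given as a unit quaternion [w, x, y, z].
In Python, from bench import get_obs, viewer, workorder, ctrl gives the robot as it stands. The module is installed in compiled form; this text tells all that it offers.
- The arm moves only by the tool move_arm, never from a script. Its argument "increments" is a list of rows, each an object of numbers: "tx", "ty", "tz": the shift along the tool's x, y, z in m; "turn": the turn about the tool's z in degrees. A call has 1 to 20 rows; each row is the pose to reach, as a shift and turn from the pose commanded when the call began, along the tool's axes at that moment; what a row does not reach only later rows make up. A row lasts 1/12 s, in which the tool goes at most 41.7 mm and 7.16 degrees, less where a joint would pass 70% of its speed; a pose out of reach is approached as far as the arm can. A call with a gripper value outside its range is refused whole. "gripper" is the opening, from 0 (shut) to 1 (fully open), set as the call begins (left out, the last holds). The fingers move at their own pace and stop on an object; the grip force is fixed at half the most. Time passes only in rows, so rows that repeat a pose let the fingers close. It gives the time, the measured TCP pose, the force and the opening at its end, in the units of the state.
- get_obs(): the state, without advancing time (a new reading comes with each control period).
- viewer.camera(name): name is "scene" or "side" or "wrist"; returns (picture, depth): 384x512x3 uint8, red, green, blue; 384x512 float32, m along the optical axis (not along the pixel's ray), 0 where there is no reading.
- viewer.get_calibration(name): a dict with "intrinsics" (3x3 intrinsics, pixels), "origin" and "attitude" of the camera in the world. Camera axes: x right, y up, looking along -z (the intrinsics and any distortion apply to the point x, -y, -z); pixel columns grow to the right and rows downward; lengths in m; the calibration is good to about 2 mm. A picture is of the moment at which its call begins: read the wrist's pose just before it. get_calibration takes no time and is no camera call; for the wrist camera it gives the pose at the moment of the call.
- workorder.hand_in(): hands the job in, once; it reports no verdict.
The state is a dict: "time_s": time; "q": joint angles; "dq": joint speeds; "joint_efforts": joint torques, N m; "eef_pos": TCP position; "eef_rot": TCP orientation; "wrist_force": force on the tool from outside, world axes, zero at the start; "torque": the same for the moment, N m; "opening": opening from 0.0 (shut) to 1.0 (fully open).
Only numpy, scipy, OpenCV 4.12 (cv2) and the standard library are available. Lean on these libraries where they do the work, as an engineer would, in place of code of your own. Each camera call takes 0.05 s, during which the arm holds its last target.

### The job

Do the trip test of the earth-leakage breaker, the device on one of the two sloping consoles that has a round test button: push the button in until the lever drops by itself to half-way, press the lever right down to its stop to re-set it, then lift it fully up so that it latches and stays on when you let go. Work the breaker gently, without leaning on it; leave the other console's lever as it is and do not shift the things standing about.

Things in the scene. Friction and masses are not known exactly. Their poses are not given: they have to be found in the camera images.
- rcd: The breaker's console: a fixed ivory steel box 220 mm deep, 160 wide, 45 high in front, 138 at the back, its panel sloping up away from the robot at 25 degrees. Left or right of the other console, turned up to 0.3 rad. Origin under its centre; x to its back, y to its left seen from the robot. The panel's centre is at x -10, z 91.5 mm.
- rcd_device: The earth-leakage breaker: grey moulded case, 165 mm up the slope x 105 wide, set on that panel. Origin: centre of its base on the panel; x up the slope, y left, z straight out of the panel. Front face (126 mm along x) at z 30 mm, terminal ends at 22. Dark slot for the lever in the middle of the face (x +-31, y +-22 mm) with a rim 3 mm high and 3 mm wide around it.
- button (a joint): Travel of the test button (m): 0 out, 0.008 fully in (solid stop). A spring returns it; the push grows from 1.5 N to about 4.5 N, where the breaker trips (somewhere between 3 and 6 mm in), then slackens until the stop.
- button_top (a point): Centre of the top of the test button, the only button: round, black, 18 mm across, at the breaker's lower right (x -46, y -34 mm in the device's frame), its top 11 mm above the face when out. Pushed straight in along the device's -z.
- lever (a joint): The breaker's lever (rad). 0 = on: leans 32 degrees up the slope, held by the latch; only the button lets it go. 0.63 = tripped, nearly square to the face, where a spring takes it (0.55 N m per rad). 1.07 = fully down at its firm stop, 30 degrees down the slope; the latch re-sets there (not short of 1.03). Then lifted, it is caught at 0; upper stop -0.10.
- lever_hinge (a point): Hinge axis of the breaker's lever, along the device's y, 12 mm above the panel at the middle of the slot. Turning the lever takes up to 0.4 N m near either end, plus 0.1 for re-setting or for passing the latch. Lift a little past 0 before letting go; a lever lifted too little, or not re-set first, springs back to 0.63.
- lever_tip (a point): Middle of the outer end of the breaker's lever: a flat black toggle, 34 mm wide (along y), 15 mm thick at the slot, 11 mm at the tip, 60 mm from hinge to tip. The tip stands 33 mm above the face when on or fully down, 42 mm when tripped.
- isolator: The second console, fixed, the same box, carrying a plain isolating switch of the same size with the same lever but no test button. Origin and axes as for rcd.
- iso_lever_tip (a point): Middle of the outer end of the isolator's lever (same size). It starts anywhere between up and down and stays where it is put; to be left as it is.
- dropper: Bystander: small amber dropper bottle, 32 mm across, 75 mm tall, standing between the two consoles; origin under its centre.
- jar: Bystander: glass specimen jar with a white cap, 64 mm across, 80 mm tall, standing beyond the consoles; origin under its centre.
- petri: Bystander: two stacked petri dishes, 94 mm across, 46 mm tall together, one thing, far to the right (y about -0.47); origin under its centre.
- coplin: Bystander: open glass staining pot, 60 mm across with two small side handles, 85 mm tall, far to the left (y about 0.47); origin under its centre.

How it is judged:
On the way, in this order (a step that is already met when the one before it is completed fails the run):
1. the test button is pushed in and the lever has dropped to half-way (value of joint button above 0.003 m and value of joint lever above 0.4 rad), for 0.05 s.
2. the lever is pressed right down to its stop (value of joint lever above 1 rad), for 0.05 s.
At the end, for the whole second after the job is handed in: The breaker's lever is back up and latched (joint between -0.06 and 0.08 rad, still) and the test button is out again (less than 1.5 mm in) (value of joint lever between -0.06 and 0.08 rad and velocity of joint lever between -0.05 and 0.05 rad/s and value of joint button below 0.0015 m); the robot touches nothing.
It fails at once if the breaker or its console is leaned on with 45 N or more (contact force between any of the fingers, the arm and rcd above 45 N).
It fails at once if the isolator's lever is moved (tip by more than 10 mm) (distance of iso_lever_tip from where it was at the start of the episode above 0.01 m).
It fails at once if a thing standing about is shifted by more than 20 mm (distance of any of dropper, jar, petri, coplin from where it was at the start of the episode above 0.02 m).
It also fails if it takes over 48 s, if anything falls off the work surface, if the arm or the gripper's body presses on something with over 40 N, if the wrist force passes 120 N, or if a joint passes its speed limit or range.

## Working session

There is one attempt and no reset: what is moved stays moved. The work goes in short steps, Python scripts to look and compute and a tool call to move; the robot and the scene stay as the last step left them, time stands still between calls to the robot, and variables do not carry over. Pictures are saved under pics/ and viewed, and the job is handed in when it is done.

Besides the shell and the picture viewer there is one more tool, called after "Request:" as name(argument=value, ...), one argument or row to a line, values as JSON. move_arm: Moves the arm, as the interface text tells. Its arguments: {"type":"object","properties":{"increments":{"type":"array"},"gripper":{"type":"number"}},"required":["increments"]}

```bash
mkdir -p pics; python3 - <<'E'
from bench import get_obs, viewer, workorder, ctrl
import cv2,numpy as np
o=get_obs();print(o, ctrl.grip_point_offset)
for n in["scene","side"]:
    p,d=viewer.camera(n);cv2.imwrite(f"pics/{n}0.png",p[:,:,::-1]);np.savez(f"{n}0.npz",p=p,d=d,**viewer.get_calibration(n))
    print(viewer.get_calibration(n))
E
```

```text
{'time_s': 0.0, 'q': array([-1.35431395e+00,  1.81572139e-01,  1.60803650e+00,  5.21398185e-05,
        1.35377958e+00, -2.06291975e-01]), 'dq': array([-1.01251853e-03,  1.44241997e-03, -1.16541039e-04, -2.56843622e-04,
        9.87154030e-05, -1.02919554e-03]), 'joint_efforts': array([-4.08945798e-04, -4.44882202e+01, -3.51331902e+01, -2.93407838e-04,
        9.07807698e-03, -2.84174450e-05]), 'eef_pos': array([ 0.23583043, -0.52379922,  0.23035289]), 'eef_rot': array([-6.49673930e-04,  8.39726353e-01, -5.43009066e-01, -6.20147016e-04]), 'wrist_force': array([ 0.22466115,  0.79016991, -0.16548116]), 'torque': array([-0.06320451,  0.0206939 , -0.04161212]), 'opening': 0.9942995906923704} 0.0187
{'intrinsics': array([[401.75155255,   0.        , 245.83673486],
       [  0.        , 401.75155255, 190.83793249],
       [  0.        ,   0.        ,   1.        ]]), 'origin': array([1.36278711, 0.41915771, 1.23884982]), 'attitude': array([0.49228967, 0.1644725 , 0.27891833, 0.80796302])}
{'intrinsics': array([[481.12864572,   0.        , 247.34046327],
       [  0.        , 481.12864572, 187.49196313],
       [  0.        ,   0.        ,   1.        ]]), 'origin': array([-0.04598912, -1.12777692,  0.8619069 ]), 'attitude': array([ 0.83202636,  0.48741775, -0.1217148 , -0.23524792])}
```

View pics/scene0.png

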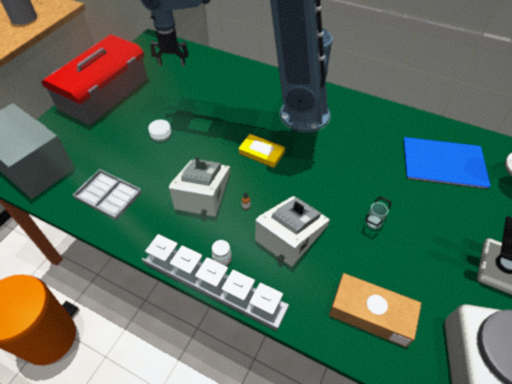

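View pics/side0.png

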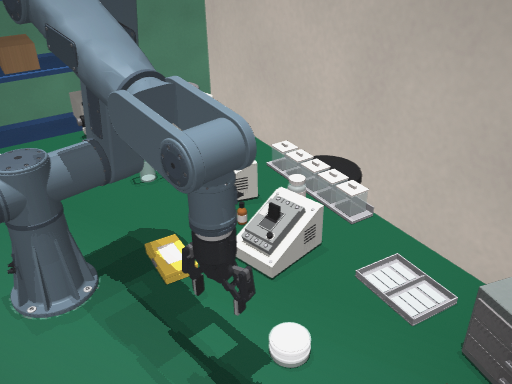

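```bash
cat > h.py <<'E'
import numpy as np,cv2
from scipy.spatial.transform import Rotation as R
def rot(q): return R.from_quat([q[1],q[2],q[3],q[0]]).as_matrix()
def load(f): return np.load(f)
def cloud(z):
    d=z['d'];K=z['intrinsics'];v,u=np.indices(d.shape)
    P=np.stack([(u-K[0,2])/K[0,0]*d,-(v-K[1,2])/K[1,1]*d,-d],-1)
    return P@rot(z['attitude']).T+z['origin']
def proj(z,X):
    K=z['intrinsics'];c=(np.atleast_2d(X)-z['origin'])@rot(z['attitude'])
    return np.stack([K[0,2]+K[0,0]*c[:,0]/-c[:,2],K[1,2]-K[1,1]*c[:,1]/-c[:,2]],-1)
E
python3 - <<'E'
import numpy as np,cv2
from h import *
s=load('side0.npz');c=load('scene0.npz')
a=cv2.resize(s['p'][180:280,225:335,::-1],None,fx=5,fy=5,interpolation=2)
cv2.imwrite('pics/side0c.png',a)
b=cv2.resize(c['p'][145:275,160:340,::-1],None,fx=4,fy=4,interpolation=2)
cv2.imwrite('pics/scene0c.png',b)
for n,z in(('s',s),('c',c)):
    P=cloud(z)
    np.save(n+'P.npy',P)
P=cloud(s)
for u,v in[(270,236),(275,208),(240,215),(290,345),(297,185),(260,260)]:print(u,v,P[v,u].round(3))
P=cloud(c)
for u,v in[(198,175),(300,210),(160,130),(222,250),(246,200),(376,212)]:print(u,v,P[v,u].round(3))
E
```

```text
270 236 [ 0.531 -0.236  0.105]
275 208 [ 0.575 -0.193  0.156]
240 215 [ 0.567 -0.006  0.034]
290 345 [ 0.39  -0.531  0.048]
297 185 [0.799 0.01  0.063]
260 260 [ 0.492 -0.245  0.046]
198 175 [ 0.627 -0.166  0.142]
300 210 [0.606 0.217 0.148]
160 130 [ 0.426 -0.491  0.051]
222 250 [0.822 0.038 0.077]
246 200 [0.59  0.006 0.054]
376 212 [0.408 0.445 0.031]
```

View pics/side0c.png

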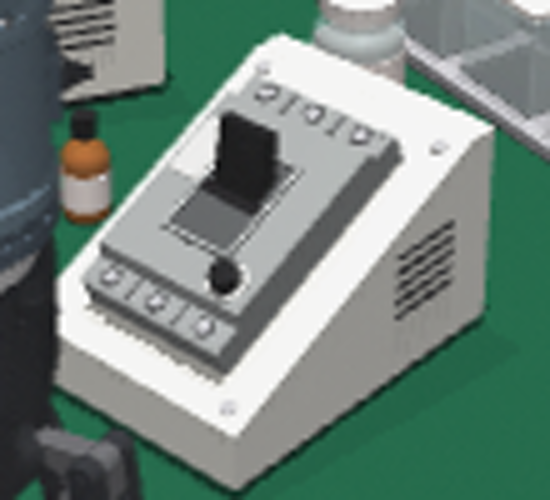

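View pics/scene0c.png

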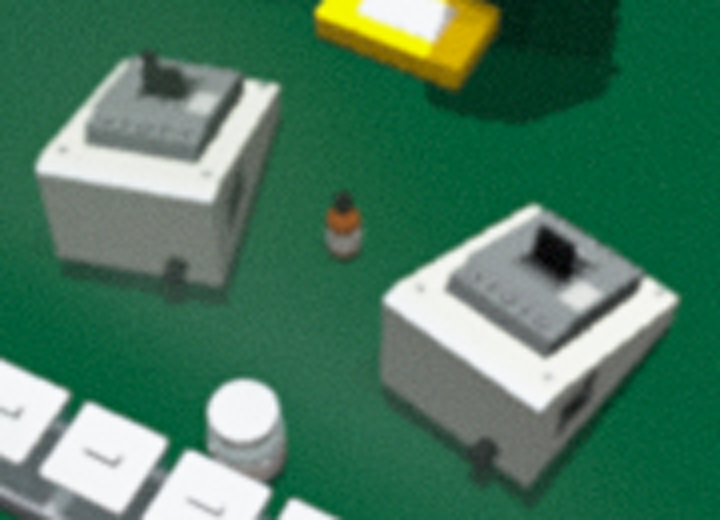

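```bash
cat >> h.py <<'E'
def pose(p): # x,y,yaw -> T world<-rcd
    T=np.eye(4);T[:3,:3]=R.from_euler('z',p[2]).as_matrix();T[:2,3]=p[:2];return T
D=np.eye(4);D[:3,:3]=R.from_euler('y',-25,degrees=True).as_matrix();D[:3,3]=[-.01,0,.0915] # device in rcd
def ap(T,X): return np.atleast_2d(X)@T[:3,:3].T+T[:3,3]
E
python3 - <<'E'
from h import *
from scipy.optimize import least_squares
s=load('side0.npz');c=load('scene0.npz')
cor={'frt':[-.11,-.08,.045],'frb':[-.11,-.08,0],'brs':[.09,-.08,.138],'brt':[.11,-.08,.138],'blt':[.11,.08,.138],'brb':[.11,-.08,0],'blb':[.11,.08,0],'flt':[-.11,.08,.045]}
but=ap(D,[-.046,-.034,.041])[0]
obs=[(s,cor['frt'],(272,266.4)),(s,cor['frb'],(272.6,278)),(s,cor['brt'],(323.6,205.6)),(s,but,(269.8,234.8)),
(c,cor['brt'],(170,186)),(c,cor['blt'],(214,194)),(c,cor['brb'],(175,210)),(c,cor['blb'],(215.5,216)),(c,cor['flt'],(230,166))]
f=lambda p:np.concatenate([proj(z,ap(pose(p),X))[0]-np.array(uv)for z,X,uv in obs])
r=least_squares(f,[.6,-.2,0],loss='soft_l1');print(r.x,f(r.x).reshape(-1,2).round(1))
# depth fit: cloud points in device frame
from itertools import chain
P=np.concatenate([np.load('sP.npy').reshape(-1,3),np.load('cP.npy').reshape(-1,3)])
p=r.x
def loc(p,P): return (P-np.array([p[0],p[1],0]))@pose(p)[:3,:3]
L=loc(p,P);m=(abs(L[:,0])<.13)&(abs(L[:,1])<.1)&(L[:,2]>.012)&(L[:,2]<.2);Q=P[m]
def sd(p):
    L=loc(p,Q);x,y,z=L.T
    dv=(L-D[:3,3])@D[:3,:3]
    top=(z-.138);fr=-.11-x;sl=dv[:,2]
    box=np.max([abs(x)-.11,abs(y)-.08,top,sl],0)
    d1=np.max([abs(dv[:,0])-.063,abs(dv[:,1])-.0525,dv[:,2]-.030],0)
    d2=np.max([abs(dv[:,0])-.0825,abs(dv[:,1])-.0525,dv[:,2]-.022],0)
    v=np.min([box,d1,d2],0)
    return v
r2=least_squares(sd,p,loss='cauchy',f_scale=.002);v=sd(r2.x);print(m.sum(),r2.x,np.percentile(v,[10,25,50,75,90]))
print(f(r2.x).reshape(-1,2).round(1))
for q in(r.x,r2.x):
    T=pose(q);print('btn',ap(T,but),'tip on',ap(T@D,[.06*np.sin(.5585),0,.012+.06*np.cos(.5585)]))
E
```

```text
[ 0.58913968 -0.18114489  0.26423482] [[ 0.1  0.7]
 [-0.4  2.3]
 [ 0.1 -0.9]
 [-0.4 -0.9]
 [-0.6  0.8]
 [-0.5  0.4]
 [ 0.2 -0.5]
 [ 0.7  0.8]
 [-0.2 -0.7]]
7525 [ 0.59024347 -0.18010411  0.25640325] [-0.00255292 -0.00108574  0.00029418  0.00171865  0.00334195]
[[-0.1  0.4]
 [-0.7  1.9]
 [ 0.3 -1. ]
 [-0.4 -1.3]
 [-0.7  1. ]
 [-0.7  0.8]
 [ 0.1 -0.3]
 [ 0.5  1.3]
 [ 0.  -0.3]]
btn [[ 0.53139739 -0.2319902   0.10921818]] tip on [[ 0.58164941 -0.18317147  0.1619285 ]]
btn [[ 0.53210476 -0.23049565  0.10921818]] tip on [[ 0.58273757 -0.18207196  0.1619285 ]]
```

```bash
cat >> h.py <<'E'
PR=[.5898,-.1806,.259]
T=pose(PR);TD=T@D
h=np.array([np.cos(.259),np.sin(.259),0])
def dev(x,y,z): return ap(TD,[x,y,z])[0]
def todev(X): return ap(np.linalg.inv(TD),X)[0]
def inc(target):
    from bench import get_obs
    o=get_obs();Rt=rot(o['eef_rot']);d=Rt.T@(np.array(target)-o['eef_pos'])
    yaw=np.degrees(np.arctan2(Rt[1,0],Rt[0,0]));turn=-((np.degrees(.259)-90)-yaw)
    print('inc',(d*1000).round(1),'turn',round(turn,2),'axis z',Rt[:,2].round(4))
E
python3 - <<'E'
from h import *
b=dev(-.046,-.034,.041);print(b)
t=b-.009*h;t[2]=.2;inc(t)
E
```

```text
[ 0.53179234 -0.23114234  0.10921818]
inc [-147.  -381.1   30.8] turn 9.38 axis z [-3.0e-04  1.5e-03 -1.0e+00]
```

Request:
move_arm(
  increments=[
    {"tx":-0.147,"ty":-0.381,"tz":0.031,"turn":9.4},
    {"tx":-0.147,"ty":-0.381,"tz":0.031,"turn":9.4},
    {"tx":-0.147,"ty":-0.381,"tz":0.031,"turn":9.4},
    {"tx":-0.147,"ty":-0.381,"tz":0.031,"turn":9.4},
    {"tx":-0.147,"ty":-0.381,"tz":0.031,"turn":9.4},
    {"tx":-0.147,"ty":-0.381,"tz":0.031,"turn":9.4},
    {"tx":-0.147,"ty":-0.381,"tz":0.031,"turn":9.4},
    {"tx":-0.147,"ty":-0.381,"tz":0.031,"turn":9.4},
    {"tx":-0.147,"ty":-0.381,"tz":0.031,"turn":9.4},
    {"tx":-0.147,"ty":-0.381,"tz":0.031,"turn":9.4},
    {"tx":-0.147,"ty":-0.381,"tz":0.031,"turn":9.4},
    {"tx":-0.147,"ty":-0.381,"tz":0.031,"turn":9.4},
    {"tx":-0.147,"ty":-0.381,"tz":0.031,"turn":9.4},
    {"tx":-0.147,"ty":-0.381,"tz":0.031,"turn":9.4},
    {"tx":-0.147,"ty":-0.381,"tz":0.031,"turn":9.4},
    {"tx":-0.147,"ty":-0.381,"tz":0.031,"turn":9.4},
  ],
  gripper=0,
)

```text
time_s: 1.43
eef_pos: [0.5225, -0.2351, 0.2004]
eef_rot: [0.0, 0.792, -0.611, 0.0]
wrist_force: [0.8, -0.5, 0.1]
opening: 0.0
```

```bash
cat > look.py <<'E'
import sys
from h import *
from bench import get_obs,viewer
n,name,u0,u1,v0,v1,f=sys.argv[1],sys.argv[2],*map(int,sys.argv[3:])
cal=viewer.get_calibration(n);p,d=viewer.camera(n)
np.savez(name+'.npz',p=p,d=d,**cal)
cv2.imwrite(f'pics/{name}.png',cv2.resize(p[v0:v1,u0:u1,::-1],None,fx=f,fy=f,interpolation=2))
o=get_obs();print(o['time_s'],o['eef_pos'],o['wrist_force'],o['opening'])
E
python3 look.py wrist w1 0 512 0 384 1;python3 look.py side s1 200 350 150 290 4
python3 - <<'E'
from h import *
b=dev(-.046,-.034,.041)
t=b-.009*h;t[2]=.2;inc(t)
z=load('w1.npz');print(proj(z,[b,dev(0.03,0,.063)]))
E
```

```text
1.4833 [ 0.52252043 -0.23500457  0.20044211] [-0.25692204 -0.29525776 -0.28429487] -0.0010901107018546686
1.5333 [ 0.52260894 -0.23483357  0.20041357] [ 0.20418718  1.68174626 -0.02646624] 0.003154060229003124
inc [-1.2 -0.8  0.4] turn -0.11 axis z [ 1.e-04 -1.e-04 -1.e+00]
[[254.4497684  184.86927558]
 [191.18009822 105.89479701]]
```

View pics/w1.png

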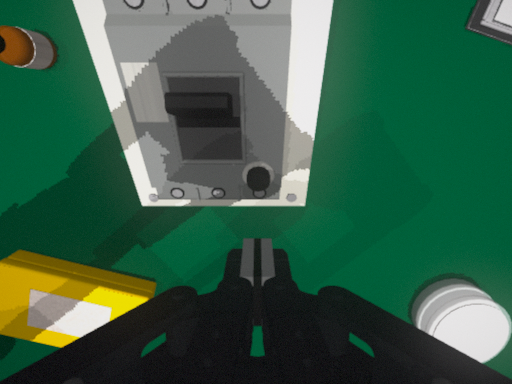

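View pics/s1.png

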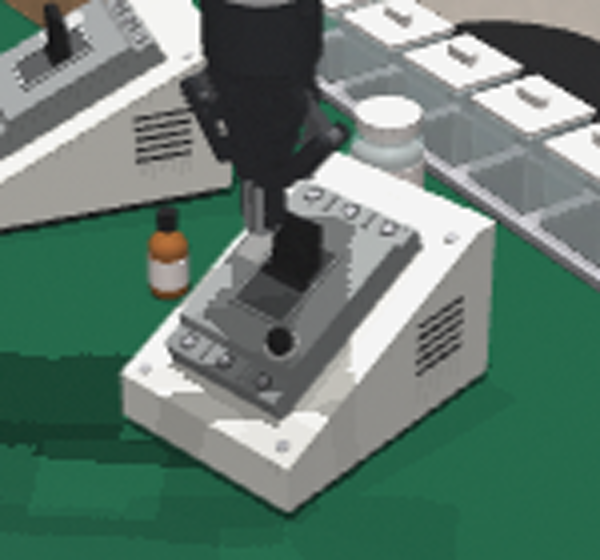

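```bash
python3 - <<'E'
from h import *
from scipy.optimize import least_squares
z=load('w1.npz');print(z['intrinsics'][0],z['origin'])
cv2.imwrite('pics/w1c.png',cv2.resize(z['p'][0:215,70:345,::-1],None,fx=2.9,fy=2.9,interpolation=2))
Pw=cloud(z).reshape(-1,3)
def loc(p,P): return (P-np.array([p[0],p[1],0]))@pose(p)[:3,:3]
L=loc(PR,Pw);m=(abs(L[:,0])<.13)&(abs(L[:,1])<.1)&(L[:,2]>.012)&(L[:,2]<.2);Q=Pw[m]
def sd(p):
    L=loc(p,Q);L[:,2]-=p[3];x,y,z=L.T
    dv=(L-D[:3,3])@D[:3,:3]
    box=np.max([abs(x)-.11,abs(y)-.08,z-.138,dv[:,2]],0)
    d1=np.max([abs(dv[:,0])-.063,abs(dv[:,1])-.0525,dv[:,2]-.030],0)
    d2=np.max([abs(dv[:,0])-.0825,abs(dv[:,1])-.0525,dv[:,2]-.022],0)
    return np.min([box,d1,d2],0)
r=least_squares(sd,PR+[0],loss='cauchy',f_scale=.002);print(m.sum(),r.x,np.percentile(sd(r.x),[10,50,90]))
P=cloud(z)
for u,v in[(258,178),(258,172),(141,206),(305,206),(200,98)]:print(u,v,P[v,u].round(4),todev(P[v,u]).round(4))
E
```

```text
[320.67101392   0.         257.0387951 ] [ 0.59564674 -0.2162622   0.3434241 ]
43652 [ 5.90993928e-01 -1.83516649e-01  2.57343371e-01  2.02275732e-04] [-8.98922110e-04  6.13009839e-07  1.45099835e-03]
258 178 [ 0.5384 -0.2322  0.1122] [-0.0392 -0.0367  0.0411]
258 172 [ 0.5426 -0.2311  0.1113] [-0.0356 -0.0367  0.0385]
141 206 [ 4.453e-01 -1.198e-01 -1.000e-04] [-0.1422  0.0958 -0.0348]
305 206 [ 4.925e-01 -2.998e-01  2.000e-04] [-0.1424 -0.0903 -0.0344]
200 98 [ 0.5861 -0.1873  0.1638] [ 0.0349 -0.0055  0.0636]
```

View pics/w1c.png

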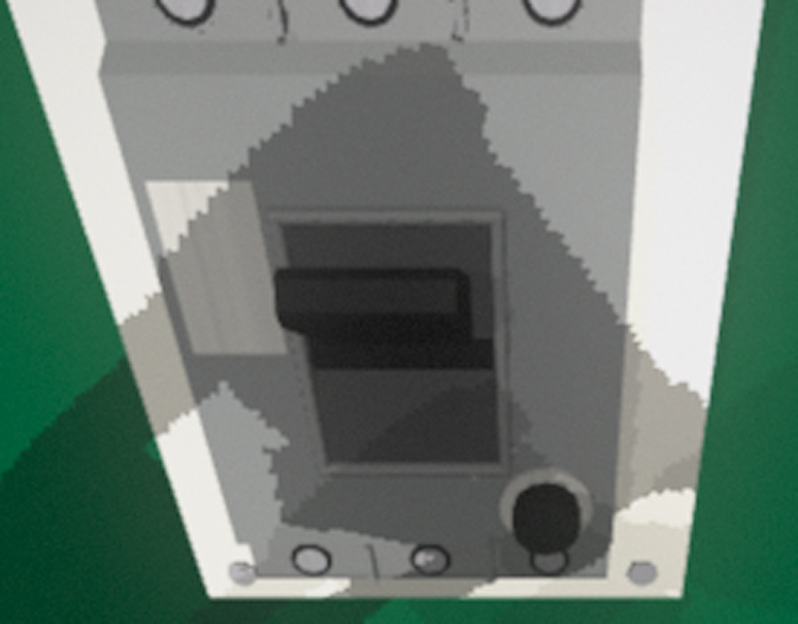

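```bash
sed -i 's/^PR=.*/PR=[.5905,-.182,.258]/' h.py; python3 - <<'E'
from h import *
b=dev(-.046,-.034,.041);print(b)
t=b-.010*h;t[2]=.118;inc(t)
E
```

```text
[ 0.53244183 -0.2324843   0.10921818]
inc [ 0.2 -0.1 82.4] turn -0.11 axis z [ 1.e-04 -1.e-04 -1.e+00]
```

Request:
move_arm(
  increments=[
    {"tz":0.03},
    {"tz":0.06},
    {"tz":0.075},
    {"tz":0.08},
    {"tz":0.082},
    {"tz":0.082},
    {"tz":0.082},
  ],
)

```text
validation failed for argument at $.in...
```

Request:
move_arm(
  increments=[
    {"ty":-0.0005,"tz":0.001},
    {"ty":-0.001,"tz":0.002},
    {"ty":-0.0015,"tz":0.003},
    {"ty":-0.0018,"tz":0.004},
    {"ty":-0.0018,"tz":0.004},
  ],
)

```text
validation failed for argument at $.in...
```

```bash
python3 look.py side s2 200 350 150 290 4
```

```text
1.5833 [ 0.5227353  -0.2347142   0.20044538] [-0.12167841  0.11170275  0.50190445] 0.004088365748944004
```

View pics/s2.png

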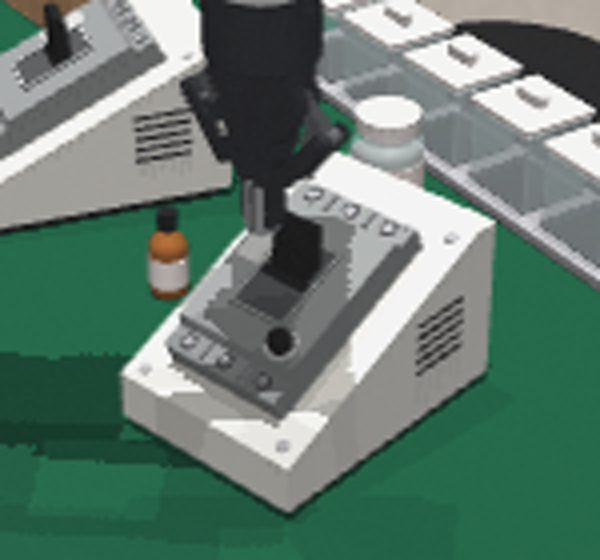

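Nothing moved: rows need all four fields. The picture is unchanged, with the lever on and the button out at (279,341).

Request:
move_arm(
  increments=[
    {"tx":0,"ty":0,"tz":0.03,"turn":0},
    {"tx":0,"ty":0,"tz":0.06,"turn":0},
    {"tx":0,"ty":0,"tz":0.075,"turn":0},
    {"tx":0,"ty":0,"tz":0.08,"turn":0},
    {"tx":0,"ty":0,"tz":0.082,"turn":0},
    {"tx":0,"ty":0,"tz":0.082,"turn":0},
    {"tx":0,"ty":0,"tz":0.082,"turn":0},
  ],
)

```text
time_s: 2.17
eef_pos: [0.524, -0.2347, 0.1198]
eef_rot: [-0.0, 0.792, -0.61, 0.001]
wrist_force: [-0.4, 0.7, 0.9]
opening: 0.0
```

```bash
python3 look.py side s3 200 350 150 290 4; python3 -c "
from h import *
b=dev(-.046,-.034,.041)
t=b-.010*h;t[2]=.110;inc(t)"
```

```text
2.2167 [ 0.5240623  -0.2347439   0.11995236] [-0.25748713  0.23558925  0.68707987] -0.001496707553445913
inc [-0.1  1.3  9.9] turn -0.02 axis z [ 0.0023 -0.0017 -1.    ]
```

View pics/s3.png

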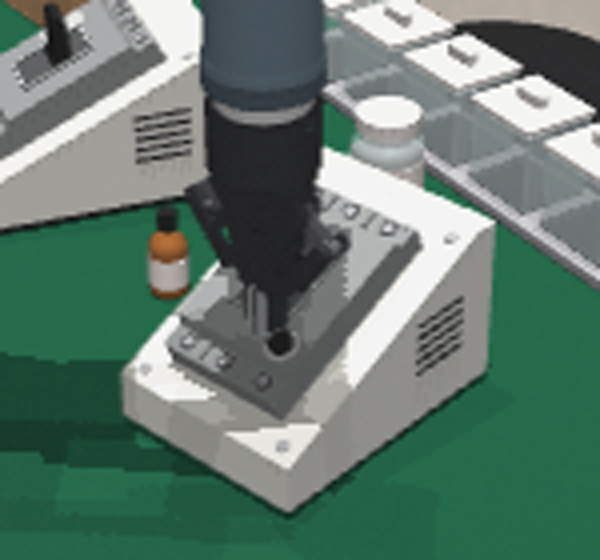

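```bash
python3 -c "
from h import *
z=load('s3.npz')
print((proj(z,[[.524,-.2347,.12],[.524,-.2347,.16],dev(-.046,-.034,.041)])-[200,150])*4)"
```

```text
[[270.59285636 327.73031008]
 [270.23524612 277.74903157]
 [279.442525   335.38055365]]
```

Request:
move_arm(
  increments=[
    {"tx":0,"ty":0,"tz":0.002,"turn":0},
    {"tx":0,"ty":0,"tz":0.004,"turn":0},
    {"tx":0,"ty":0,"tz":0.006,"turn":0},
    {"tx":0,"ty":0,"tz":0.006,"turn":0},
    {"tx":0,"ty":0,"tz":0.006,"turn":0},
  ],
)

```text
time_s: 2.63
eef_pos: [0.523, -0.2339, 0.1121]
eef_rot: [0.0, 0.792, -0.61, -0.0]
wrist_force: [-0.2, 0.1, 0.7]
opening: 0.004
```

Request:
move_arm(
  increments=[
    {"tx":0,"ty":0,"tz":0.001,"turn":0},
    {"tx":0,"ty":0,"tz":0.002,"turn":0},
    {"tx":0,"ty":0,"tz":0.002,"turn":0},
    {"tx":0,"ty":0,"tz":0.002,"turn":0},
  ],
)

```text
time_s: 2.97
eef_pos: [0.523, -0.2339, 0.1102]
eef_rot: [0.0, 0.792, -0.61, -0.0]
wrist_force: [0.5, 0.1, -0.2]
opening: -0.0
```

Request:
move_arm(
  increments=[
    {"tx":0,"ty":-0.0005,"tz":0.001,"turn":0},
    {"tx":0,"ty":-0.001,"tz":0.002,"turn":0},
    {"tx":0,"ty":-0.001,"tz":0.002,"turn":0},
    {"tx":0,"ty":-0.001,"tz":0.002,"turn":0},
  ],
)

```text
time_s: 3.3
eef_pos: [0.5241, -0.2338, 0.1084]
eef_rot: [0.0, 0.792, -0.61, 0.0]
wrist_force: [-0.5, 0.2, -0.5]
opening: 0.005
```

Request:
move_arm(
  increments=[
    {"tx":0,"ty":-0.0005,"tz":0.001,"turn":0},
    {"tx":0,"ty":-0.001,"tz":0.002,"turn":0},
    {"tx":0,"ty":-0.001,"tz":0.002,"turn":0},
    {"tx":0,"ty":-0.001,"tz":0.002,"turn":0},
  ],
)

```text
time_s: 3.63
eef_pos: [0.525, -0.2336, 0.1064]
eef_rot: [0.0, 0.792, -0.61, 0.0]
wrist_force: [-1.3, -0.6, 2.5]
opening: 0.002
```

Request:
move_arm(
  increments=[
    {"tx":0,"ty":-0.0005,"tz":0.001,"turn":0},
    {"tx":0,"ty":-0.001,"tz":0.002,"turn":0},
    {"tx":0,"ty":-0.001,"tz":0.002,"turn":0},
    {"tx":0,"ty":-0.001,"tz":0.002,"turn":0},
  ],
)

```text
time_s: 3.97
eef_pos: [0.526, -0.2333, 0.1043]
eef_rot: [0.0, 0.792, -0.61, -0.0]
wrist_force: [-1.5, -0.7, 1.7]
opening: -0.003
```

Request:
move_arm(
  increments=[
    {"tx":0,"ty":-0.0003,"tz":0.001,"turn":0},
    {"tx":0,"ty":-0.0007,"tz":0.0015,"turn":0},
    {"tx":0,"ty":-0.0007,"tz":0.0015,"turn":0},
    {"tx":0,"ty":-0.0007,"tz":0.0015,"turn":0},
  ],
)

```text
time_s: 4.3
eef_pos: [0.5267, -0.2331, 0.1028]
eef_rot: [0.0, 0.792, -0.61, 0.0]
wrist_force: [-2.5, -0.6, 2.7]
opening: 0.002
```

```bash
python3 look.py wrist w2 0 512 0 384 1
```

```text
4.35 [ 0.52665103 -0.23308089  0.10275615] [ 0.13154755 -0.08649486  1.97386455] -0.0002868816667543511
```

View pics/w2.png

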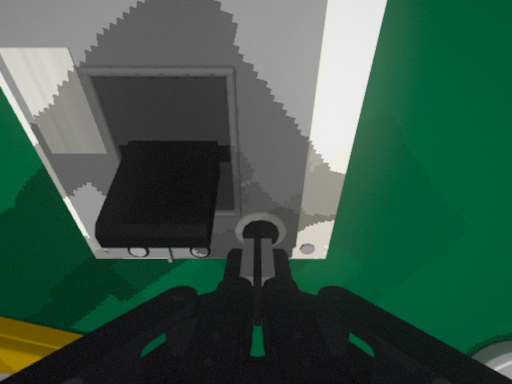

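```bash
python3 -c "
from h import *
z=load('w2.npz')
for q in(0,.4,.63,1.07):
  a=.5585-q
  print(q,proj(z,[dev(.06*np.sin(a),s*.017,.012+.06*np.cos(a)) for s in(1,-1)]).round(0).tolist())"
```

```text
0 [[61.0, 129.0], [193.0, 129.0]]
0.4 [[80.0, 213.0], [199.0, 213.0]]
0.63 [[95.0, 245.0], [204.0, 245.0]]
1.07 [[125.0, 271.0], [214.0, 271.0]]
```

Request:
move_arm(
  increments=[
    {"tx":0,"ty":-0.0005,"tz":0.001,"turn":0},
    {"tx":0,"ty":-0.0005,"tz":0.001,"turn":0},
    {"tx":0,"ty":-0.0005,"tz":0.001,"turn":0},
  ],
)

```text
time_s: 4.6
eef_pos: [0.5272, -0.2329, 0.1017]
eef_rot: [0.0, 0.792, -0.61, 0.0]
wrist_force: [-0.3, -1.6, 3.1]
opening: -0.003
```

Request:
move_arm(
  increments=[
    {"tx":0,"ty":0.004,"tz":-0.01,"turn":0},
    {"tx":0,"ty":0.01,"tz":-0.03,"turn":0},
    {"tx":0,"ty":0.01,"tz":-0.06,"turn":0},
    {"tx":0,"ty":0.01,"tz":-0.09,"turn":0},
    {"tx":0,"ty":0.01,"tz":-0.09,"turn":0},
    {"tx":0,"ty":0.01,"tz":-0.09,"turn":0},
  ],
)

```text
time_s: 5.1
eef_pos: [0.5187, -0.2362, 0.1946]
eef_rot: [-0.0, 0.792, -0.61, 0.003]
wrist_force: [-0.8, 0.6, -1.2]
opening: 0.004
```

```bash
python3 look.py wrist w3 70 345 0 215 2; cat >> h.py <<'E'
def hz(hx,z,y=0): return dev(0,y,.012)+hx*h+np.array([0,0,z])
E
python3 -c "
from h import *
z=load('w3.npz')
for q in(.4,.63,1.07):
  a=.5585-q
  print(q,((proj(z,[dev(.06*np.sin(a),s*.017,.012+.06*np.cos(a)) for s in(1,-1)])-[70,0])*2).round(0).tolist())
print(((proj(z,[dev(-.046,-.034,.041)])-[70,0])*2))
inc(hz(-.0243,.075))"
```

```text
5.15 [ 0.51764853 -0.2354895   0.19265237] [ 0.06391188 -0.61670729 -0.05310832] -0.0022293703857320783
0.4 [[187.0, 280.0], [310.0, 280.0]]
0.63 [[195.0, 322.0], [313.0, 322.0]]
1.07 [[214.0, 371.0], [319.0, 371.0]]
[[371.85095289 363.76804274]]
inc [-33.1 -44.7  15.3] turn -0.01 axis z [ 1.4e-03 -6.0e-04 -1.0e+00]
```

View pics/w3.png

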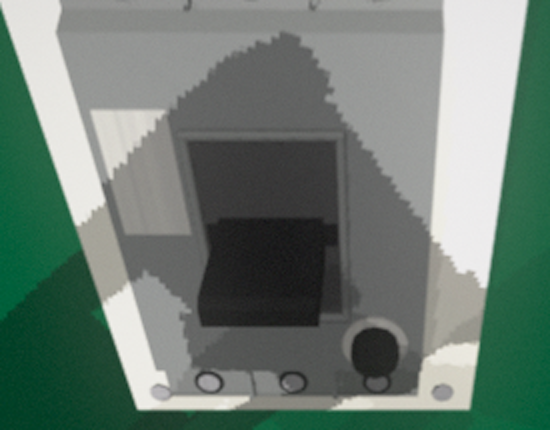

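Request:
move_arm(
  increments=[
    {"tx":-0.02,"ty":-0.025,"tz":0.0,"turn":0},
    {"tx":-0.033,"ty":-0.045,"tz":0.005,"turn":0},
    {"tx":-0.033,"ty":-0.046,"tz":0.012,"turn":0},
    {"tx":-0.033,"ty":-0.046,"tz":0.015,"turn":0},
    {"tx":-0.033,"ty":-0.046,"tz":0.015,"turn":0},
    {"tx":-0.033,"ty":-0.046,"tz":0.015,"turn":0},
  ],
)

```text
time_s: 5.65
eef_pos: [0.5524, -0.192, 0.1757]
eef_rot: [0.0, 0.792, -0.61, -0.001]
wrist_force: [0.1, 0.3, 0.4]
opening: -0.003
```

```bash
python3 look.py side s4 200 350 150 290 4; python3 -c "
from h import *
for a in [29,33,37,41,45,49,52,54.3]:
  t=np.radians(a); print(a,(60*np.array([-np.sin(t),np.cos(t)])+5.5*np.array([np.cos(t),np.sin(t)])).round(1))
print(hz(0,0));inc(hz(-.0243,.0551));inc(hz(-.0455,.0395))"
```

```text
5.7 [ 0.55276955 -0.19232731  0.17626072] [-0.37311406 -0.22125153  0.91197567] -0.0028728535937874904
29 [-24.3  55.1]
33 [-28.1  53.3]
37 [-31.7  51.2]
41 [-35.2  48.9]
45 [-38.5  46.3]
49 [-41.7  43.5]
52 [-43.9  41.3]
54.3 [-45.5  39.5]
[ 0.57592741 -0.18584543  0.10237569]
inc [-0.3  0.2 18.8] turn -0.06 axis z [-1.2e-03  5.0e-04 -1.0e+00]
inc [-0.3 21.4 34.4] turn -0.06 axis z [-1.2e-03  5.0e-04 -1.0e+00]
```

View pics/s4.png

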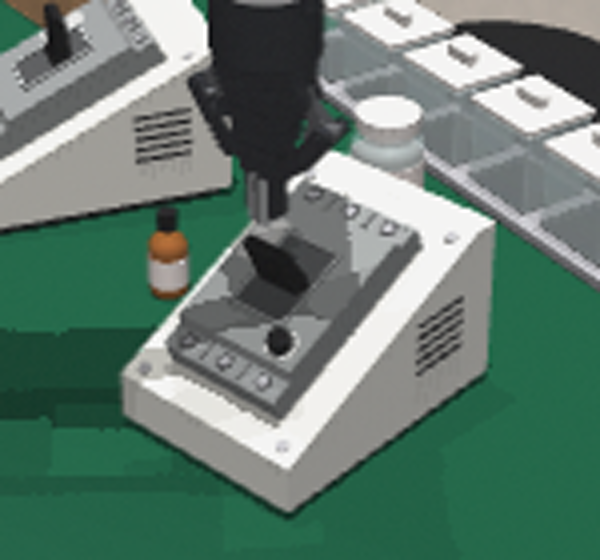

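Request:
move_arm(
  increments=[
    {"tx":0,"ty":0,"tz":0.006,"turn":0},
    {"tx":0,"ty":0,"tz":0.012,"turn":0},
    {"tx":0,"ty":0,"tz":0.016,"turn":0},
    {"tx":0,"ty":0,"tz":0.018,"turn":0},
    {"tx":0,"ty":0,"tz":0.018,"turn":0},
  ],
)

```text
time_s: 6.12
eef_pos: [0.553, -0.1917, 0.1579]
eef_rot: [0.0, 0.792, -0.61, -0.001]
wrist_force: [-0.2, 0.5, -0.2]
opening: 0.0
```

Request:
move_arm(
  increments=[
    {"tx":0,"ty":0.002,"tz":0.0015,"turn":0},
    {"tx":0,"ty":0.004,"tz":0.003,"turn":0},
    {"tx":0,"ty":0.006,"tz":0.004,"turn":0},
    {"tx":0,"ty":0.008,"tz":0.005,"turn":0},
    {"tx":0,"ty":0.008,"tz":0.005,"turn":0},
  ],
)

```text
time_s: 6.53
eef_pos: [0.5455, -0.194, 0.1538]
eef_rot: [0.0, 0.792, -0.61, 0.0]
wrist_force: [0.7, -0.2, 1.8]
opening: -0.002
```

```bash
python3 look.py side s5 200 350 150 290 4; python3 -c "
from h import *
inc(hz(-.0455,.0395))"
```

```text
6.5833 [ 0.54568721 -0.19399523  0.1539784 ] [ 0.41318191 -0.61817788  0.20668375] 0.0021228077446433756
inc [-0.1 14.2 12.1] turn -0.03 axis z [ 3.e-04 -2.e-04 -1.e+00]
```

View pics/s5.png

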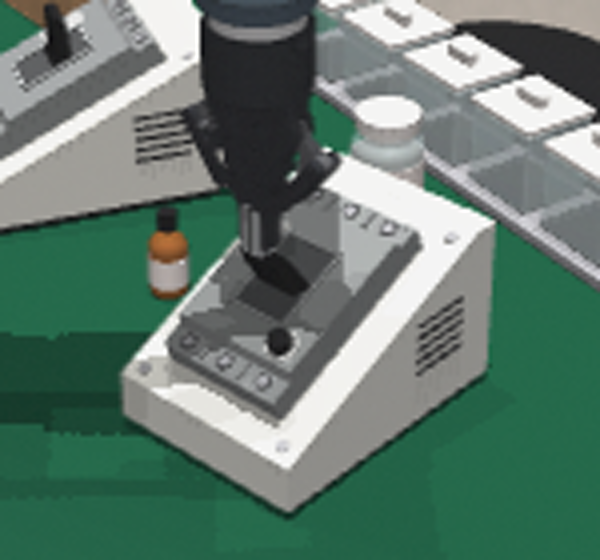

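Request:
move_arm(
  increments=[
    {"tx":0,"ty":0.002,"tz":0.0014,"turn":0},
    {"tx":0,"ty":0.004,"tz":0.0028,"turn":0},
    {"tx":0,"ty":0.006,"tz":0.0044,"turn":0},
    {"tx":0,"ty":0.008,"tz":0.006,"turn":0},
    {"tx":0,"ty":0.008,"tz":0.006,"turn":0},
  ],
)

```text
time_s: 7.0
eef_pos: [0.5376, -0.1961, 0.1477]
eef_rot: [0.0, 0.792, -0.61, -0.0]
wrist_force: [-1.0, -1.0, 4.4]
opening: -0.002
```

Request:
move_arm(
  increments=[
    {"tx":0,"ty":0.002,"tz":0.0017,"turn":0},
    {"tx":0,"ty":0.004,"tz":0.0037,"turn":0},
    {"tx":0,"ty":0.004,"tz":0.0037,"turn":0},
  ],
)

```text
time_s: 7.25
eef_pos: [0.534, -0.1971, 0.1443]
eef_rot: [0.0, 0.792, -0.61, 0.0]
wrist_force: [-0.5, 0.0, 6.4]
opening: 0.003
```

Request:
move_arm(
  increments=[
    {"tx":0,"ty":0.001,"tz":0.001,"turn":0},
    {"tx":0,"ty":0.0018,"tz":0.002,"turn":0},
    {"tx":0,"ty":0.0018,"tz":0.002,"turn":0},
  ],
)

```text
time_s: 7.5
eef_pos: [0.5324, -0.1976, 0.1426]
eef_rot: [0.0, 0.792, -0.61, 0.0]
wrist_force: [-2.2, 1.0, 7.2]
opening: 0.0
```

Request:
move_arm(
  increments=[
    {"tx":0,"ty":0.0004,"tz":0.0005,"turn":0},
    {"tx":0,"ty":0.0008,"tz":0.001,"turn":0},
    {"tx":0,"ty":0.0008,"tz":0.001,"turn":0},
  ],
)

```text
time_s: 7.75
eef_pos: [0.5316, -0.1978, 0.1417]
eef_rot: [0.0, 0.792, -0.61, 0.0]
wrist_force: [-2.0, 0.4, 7.2]
opening: -0.004
```

Request:
move_arm(
  increments=[
    {"tx":0,"ty":0.0003,"tz":0.0005,"turn":0},
    {"tx":0,"ty":0.0005,"tz":0.001,"turn":0},
    {"tx":0,"ty":0.0005,"tz":0.001,"turn":0},
  ],
)

```text
time_s: 8.0
eef_pos: [0.5309, -0.198, 0.1408]
eef_rot: [0.0, 0.792, -0.61, -0.0]
wrist_force: [-4.1, 0.5, 9.1]
opening: 0.001
```

Request:
move_arm(
  increments=[
    {"tx":0,"ty":0,"tz":0.0005,"turn":0},
    {"tx":0,"ty":0,"tz":0.0005,"turn":0},
    {"tx":0,"ty":0,"tz":0.0005,"turn":0},
  ],
)

```text
time_s: 8.25
eef_pos: [0.5307, -0.1981, 0.1404]
eef_rot: [0.001, 0.792, -0.61, -0.0]
wrist_force: [-4.9, 0.8, 10.9]
opening: -0.0
```

Request:
move_arm(
  increments=[
    {"tx":0,"ty":0,"tz":0.0005,"turn":0},
    {"tx":0,"ty":0,"tz":0.0005,"turn":0},
    {"tx":0,"ty":0,"tz":0.0005,"turn":0},
  ],
)

```text
time_s: 8.5
eef_pos: [0.5304, -0.1982, 0.14]
eef_rot: [0.001, 0.792, -0.61, -0.0]
wrist_force: [-6.1, 0.8, 11.7]
opening: 0.002
```

```bash
python3 look.py wrist w5 0 512 0 384 1; python3 -c "
from h import *
z=load('w5.npz')
for q in(.63,.9,1,1.07):
  a=.5585-q
  print(q,((proj(z,[dev(.06*np.sin(a),s*.017,.012+.06*np.cos(a)) for s in(1,-1)]))).round(0).tolist())"
```

```text
8.55 [ 0.53039725 -0.19816504  0.14002726] [-6.7734749   0.57744814 11.67100227] -0.0009252660338273334
0.63 [[216.0, 233.0], [295.0, 233.0]]
0.9 [[220.0, 250.0], [291.0, 250.0]]
1 [[221.0, 253.0], [290.0, 253.0]]
1.07 [[222.0, 254.0], [289.0, 254.0]]
```

View pics/w5.png

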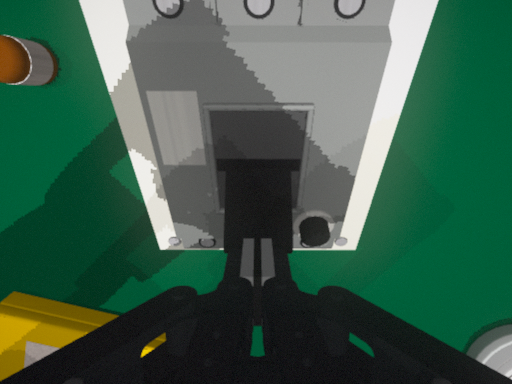

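Request:
move_arm(
  increments=[
    {"tx":0,"ty":0.001,"tz":0.0005,"turn":0},
    {"tx":0,"ty":0.0015,"tz":0.001,"turn":0},
    {"tx":0,"ty":0.0015,"tz":0.001,"turn":0},
  ],
)

```text
time_s: 8.8
eef_pos: [0.5295, -0.1984, 0.139]
eef_rot: [0.0, 0.792, -0.61, 0.0]
wrist_force: [-4.4, 0.2, 11.1]
opening: -0.002
```

Request:
move_arm(
  increments=[
    {"tx":0,"ty":0.0008,"tz":0.0005,"turn":0},
    {"tx":0,"ty":0.001,"tz":0.001,"turn":0},
    {"tx":0,"ty":0.001,"tz":0.001,"turn":0},
  ],
)

```text
time_s: 9.05
eef_pos: [0.5289, -0.1985, 0.1383]
eef_rot: [0.0, 0.792, -0.61, 0.0]
wrist_force: [-4.0, 2.4, 11.3]
opening: 0.001
```

Request:
move_arm(
  increments=[
    {"tx":0,"ty":0.0006,"tz":0.0005,"turn":0},
    {"tx":0,"ty":0.0008,"tz":0.001,"turn":0},
    {"tx":0,"ty":0.0008,"tz":0.001,"turn":0},
  ],
)

```text
time_s: 9.3
eef_pos: [0.5284, -0.1986, 0.1375]
eef_rot: [-0.0, 0.792, -0.61, 0.001]
wrist_force: [-4.4, 2.5, 13.4]
opening: 0.002
```

Request:
move_arm(
  increments=[
    {"tx":0,"ty":0.0004,"tz":0.0005,"turn":0},
    {"tx":0,"ty":0.0006,"tz":0.001,"turn":0},
    {"tx":0,"ty":0.0006,"tz":0.001,"turn":0},
  ],
)

```text
time_s: 9.55
eef_pos: [0.5283, -0.1987, 0.1374]
eef_rot: [-0.0, 0.793, -0.61, 0.001]
wrist_force: [-3.8, 3.9, 16.5]
opening: 0.003
```

Request:
move_arm(
  increments=[
    {"tx":0,"ty":0.0003,"tz":0.0005,"turn":0},
    {"tx":0,"ty":0.0006,"tz":0.001,"turn":0},
    {"tx":0,"ty":0.0006,"tz":0.001,"turn":0},
  ],
)

```text
time_s: 9.8
eef_pos: [0.5284, -0.1988, 0.1373]
eef_rot: [-0.001, 0.793, -0.61, 0.002]
wrist_force: [-4.2, 5.9, 20.8]
opening: -0.002
```

```bash
python3 look.py side s6 200 350 150 290 4
```

```text
9.85 [ 0.52835733 -0.19882632  0.13730717] [-3.29066049  5.10688264 21.36333056] 0.003429820222511586
```

View pics/s6.png

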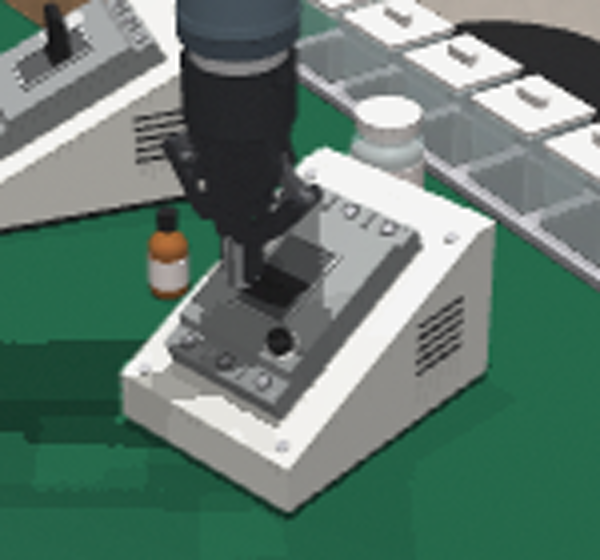

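Request:
move_arm(
  increments=[
    {"tx":0,"ty":-0.001,"tz":-0.003,"turn":0},
    {"tx":0,"ty":-0.003,"tz":-0.005,"turn":0},
    {"tx":0,"ty":-0.006,"tz":-0.008,"turn":0},
    {"tx":0,"ty":-0.01,"tz":-0.012,"turn":0},
    {"tx":0,"ty":-0.014,"tz":-0.015,"turn":0},
    {"tx":0,"ty":-0.018,"tz":-0.018,"turn":0},
    {"tx":0,"ty":-0.022,"tz":-0.022,"turn":0},
    {"tx":0,"ty":-0.022,"tz":-0.035,"turn":0},
    {"tx":0,"ty":-0.022,"tz":-0.05,"turn":0},
    {"tx":0,"ty":-0.022,"tz":-0.05,"turn":0},
  ],
)

```text
time_s: 10.68
eef_pos: [0.5496, -0.194, 0.1872]
eef_rot: [-0.0, 0.792, -0.61, 0.002]
wrist_force: [1.4, -0.6, 0.9]
opening: 0.001
```

```bash
python3 look.py side s7 200 350 150 290 4;  python3 look.py wrist w7 0 512 0 384 1; python3 -c "
from h import *
z=load('w7.npz')
for q in(.63,.9,1,1.07):
  a=.5585-q
  print(q,((proj(z,[dev(.06*np.sin(a),s*.017,.012+.06*np.cos(a)) for s in(1,-1)]))).round(0).tolist())
P=cloud(load('s7.npz'));L=(P-hz(0,0))@np.stack([h,[-h[1],h[0],0],[0,0,1]]).T
m=(abs(L[...,1])<.018)&(abs(L[...,0])<.06)&(L[...,2]>.025)&(L[...,2]<.064)
Q=L[m];k=np.argsort(-Q[:,2])[:12];print((Q[k]*1000).round(0))
"
```

```text
10.7333 [ 0.54906864 -0.19379044  0.185871  ] [-0.93780564  0.0435232  -0.33010947] -6.471899593617156e-05
10.7833 [ 0.54838047 -0.1933828   0.18461957] [ 0.41973398 -0.10538665 -0.21844486] -0.003967421172062677
0.63 [[226.0, 231.0], [284.0, 231.0]]
0.9 [[228.0, 244.0], [282.0, 244.0]]
1 [[229.0, 246.0], [281.0, 246.0]]
1.07 [[229.0, 248.0], [281.0, 248.0]]
[[-30.  -2.  55.]
 [-33.  -5.  55.]
 [-30. -16.  54.]
 [-28. -11.  54.]
 [-34.  -2.  54.]
 [-29.   7.  54.]
 [-29.  -8.  54.]
 [-28.  15.  53.]
 [-30.  10.  53.]
 [-25.  13.  53.]
 [-33.  -8.  53.]
 [-29. -12.  53.]]
```

View pics/s7.png

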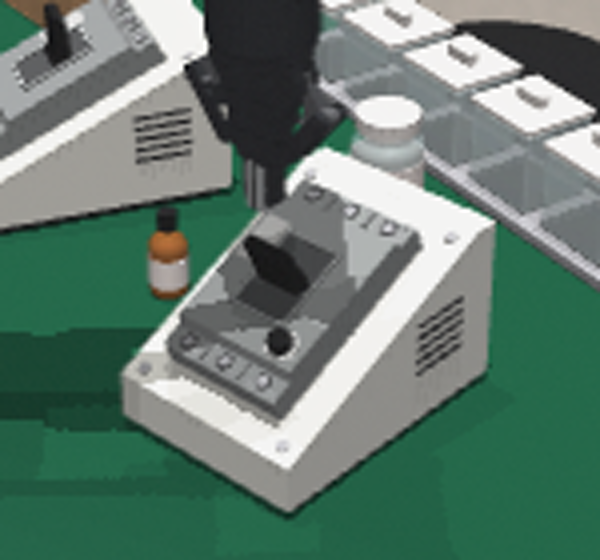

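View pics/w7.png

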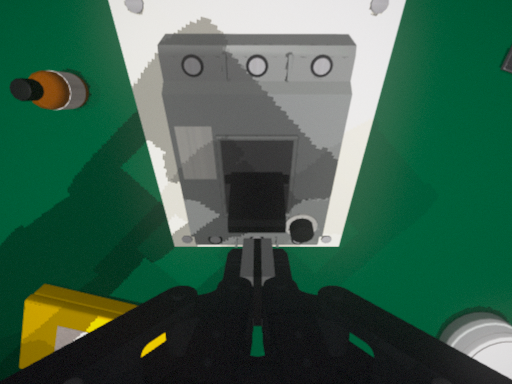

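```bash
python3 -c "
from h import *
inc(hz(-.055,.080));inc(hz(-.055,.035))"
```

```text
inc [-0.2 26.4  2.2] turn -0.01 axis z [ 1.2e-03 -6.0e-04 -1.0e+00]
inc [-0.3 26.5 47.2] turn -0.01 axis z [ 1.2e-03 -6.0e-04 -1.0e+00]
```

Request:
move_arm(
  increments=[
    {"tx":0,"ty":0.02,"tz":0,"turn":0},
    {"tx":0,"ty":0.027,"tz":0,"turn":0},
    {"tx":0,"ty":0.027,"tz":0,"turn":0},
    {"tx":0,"ty":0.027,"tz":0,"turn":0},
    {"tx":0,"ty":0.027,"tz":0.015,"turn":0},
    {"tx":0,"ty":0.027,"tz":0.03,"turn":0},
    {"tx":0,"ty":0.027,"tz":0.042,"turn":0},
    {"tx":0,"ty":0.027,"tz":0.047,"turn":0},
    {"tx":0,"ty":0.027,"tz":0.047,"turn":0},
    {"tx":0,"ty":0.027,"tz":0.047,"turn":0},
  ],
)

```text
time_s: 11.62
eef_pos: [0.5221, -0.2001, 0.137]
eef_rot: [-0.0, 0.792, -0.61, -0.0]
wrist_force: [0.3, -0.7, 0.4]
opening: -0.004
```

```bash
python3 look.py side s8 200 350 150 290 4; python3 -c "
from h import *
inc(hz(-.045,.035));inc(hz(-.0085,.045))"
```

```text
11.6667 [ 0.52250013 -0.20031293  0.13757111] [-0.256745   -0.41050738 -0.28734617] -0.000995939707581905
inc [ -0.3 -10.4   0.2] turn -0.01 axis z [ 7.e-04 -4.e-04 -1.e+00]
inc [ -0.3 -46.9  -9.8] turn -0.01 axis z [ 7.e-04 -4.e-04 -1.e+00]
```

View pics/s8.png

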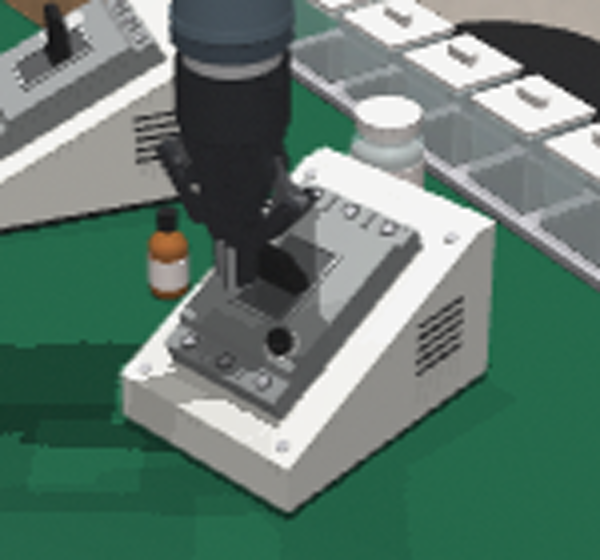

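Tool is in front of the lever (tip at about (255,245) behind the fist), not touching. Now lift.

Request:
move_arm(
  increments=[
    {"tx":0,"ty":-0.004,"tz":0,"turn":0},
    {"tx":0,"ty":-0.008,"tz":0,"turn":0},
    {"tx":0,"ty":-0.012,"tz":-0.001,"turn":0},
    {"tx":0,"ty":-0.016,"tz":-0.003,"turn":0},
    {"tx":0,"ty":-0.02,"tz":-0.005,"turn":0},
    {"tx":0,"ty":-0.024,"tz":-0.006,"turn":0},
    {"tx":0,"ty":-0.024,"tz":-0.006,"turn":0},
  ],
)

```text
time_s: 12.25
eef_pos: [0.546, -0.1941, 0.1438]
eef_rot: [0.0, 0.793, -0.61, 0.0]
wrist_force: [-2.7, -0.4, 2.2]
opening: -0.002
```

Request:
move_arm(
  increments=[
    {"tx":0,"ty":-0.004,"tz":-0.001,"turn":0},
    {"tx":0,"ty":-0.008,"tz":-0.002,"turn":0},
    {"tx":0,"ty":-0.012,"tz":-0.003,"turn":0},
    {"tx":0,"ty":-0.012,"tz":-0.003,"turn":0},
  ],
)

```text
time_s: 12.58
eef_pos: [0.557, -0.191, 0.1463]
eef_rot: [0.0, 0.792, -0.61, -0.0]
wrist_force: [-4.8, -1.9, 4.7]
opening: -0.005
```

```bash
python3 look.py wrist w9 0 512 0 384 1; python3 -c "
from h import *
inc(hz(-.0085,.045))
z=load('w9.npz')
for q in(.3,.2,.1,0,-.1):
  a=.5585-q
  print(q,((proj(z,[dev(.06*np.sin(a),s*.017,.012+.06*np.cos(a)) for s in(1,-1)]))).round(0).tolist())"
```

```text
12.6333 [ 0.55683468 -0.19098766  0.14616513] [-4.70295333 -2.19269954  4.5756134 ] -0.0045691005601613465
inc [ -0.1 -11.3  -1.2] turn -0.0 axis z [-5.e-04 -2.e-04 -1.e+00]
0.3 [[217.0, 252.0], [294.0, 252.0]]
0.2 [[217.0, 241.0], [295.0, 241.0]]
0.1 [[216.0, 228.0], [295.0, 228.0]]
0 [[216.0, 215.0], [296.0, 215.0]]
-0.1 [[215.0, 201.0], [296.0, 201.0]]
```

View pics/w9.png

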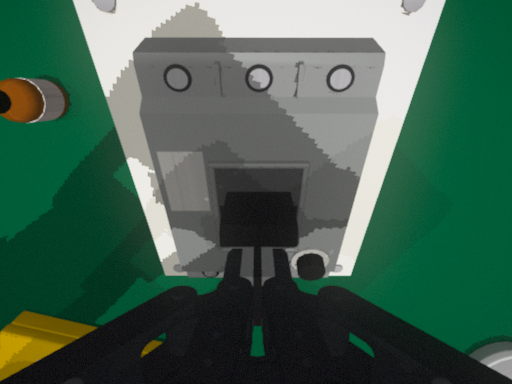

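Request:
move_arm(
  increments=[
    {"tx":0,"ty":-0.003,"tz":-0.001,"turn":0},
    {"tx":0,"ty":-0.006,"tz":-0.001,"turn":0},
    {"tx":0,"ty":-0.008,"tz":-0.001,"turn":0},
    {"tx":0,"ty":-0.008,"tz":-0.001,"turn":0},
  ],
)

```text
time_s: 12.97
eef_pos: [0.5642, -0.189, 0.1471]
eef_rot: [0.0, 0.792, -0.61, -0.0]
wrist_force: [-6.1, -2.5, 5.4]
opening: -0.003
```

Request:
move_arm(
  increments=[
    {"tx":0,"ty":-0.002,"tz":0,"turn":0},
    {"tx":0,"ty":-0.004,"tz":0,"turn":0},
    {"tx":0,"ty":-0.004,"tz":0,"turn":0},
  ],
)

```text
time_s: 13.22
eef_pos: [0.5679, -0.1881, 0.1472]
eef_rot: [0.001, 0.792, -0.61, -0.0]
wrist_force: [-6.8, -1.5, 5.8]
opening: -0.001
```

```bash
python3 look.py wrist w10 0 512 0 384 1; python3 look.py side s10 200 350 150 290 4; python3 -c "
from h import *
inc(hz(-.0085,.045))
z=load('w10.npz')
for q in(.3,.2,.1,0,-.1):
  a=.5585-q
  print(q,((proj(z,[dev(.06*np.sin(a),s*.017,.012+.06*np.cos(a)) for s in(1,-1)]))).round(0).tolist())"
```

```text
13.2667 [ 0.56784034 -0.18810151  0.14718951] [-7.55919547 -0.16155265  6.25263237] 0.0003096021115091192
13.3167 [ 0.56780262 -0.18814583  0.14721688] [-7.4940425  -0.73980854  4.9651312 ] -0.002103086092191457
inc [-0.1  0.1 -0.2] turn -0.02 axis z [-1.5e-03 -3.0e-04 -1.0e+00]
0.3 [[219.0, 273.0], [293.0, 273.0]]
0.2 [[218.0, 263.0], [294.0, 263.0]]
0.1 [[217.0, 251.0], [294.0, 251.0]]
0 [[217.0, 238.0], [295.0, 238.0]]
-0.1 [[217.0, 225.0], [295.0, 225.0]]
```

View pics/w10.png

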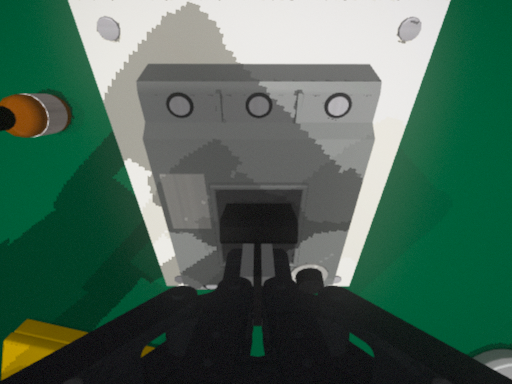

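View pics/s10.png

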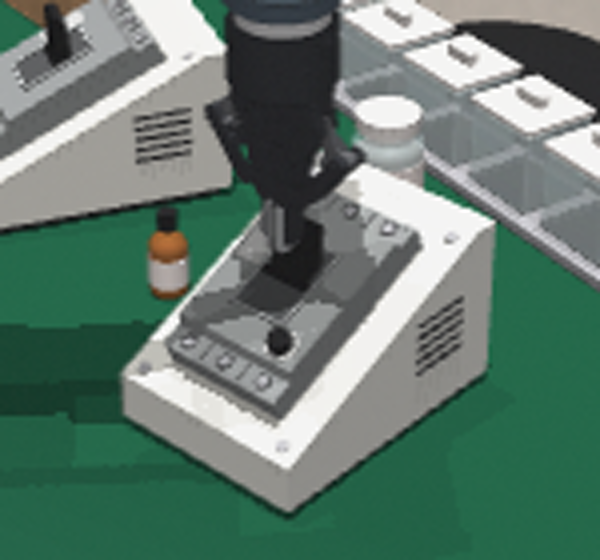

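Request:
move_arm(
  increments=[
    {"tx":0,"ty":-0.001,"tz":0,"turn":0},
    {"tx":0,"ty":-0.002,"tz":0,"turn":0},
    {"tx":0,"ty":-0.002,"tz":0,"turn":0},
  ],
)

```text
time_s: 13.57
eef_pos: [0.5696, -0.1876, 0.1472]
eef_rot: [0.001, 0.792, -0.61, -0.001]
wrist_force: [-6.5, -1.1, 5.1]
opening: -0.002
```

Request:
move_arm(
  increments=[
    {"tx":0,"ty":-0.001,"tz":0,"turn":0},
    {"tx":0,"ty":-0.002,"tz":0,"turn":0},
    {"tx":0,"ty":-0.002,"tz":0,"turn":0},
  ],
)

```text
time_s: 13.82
eef_pos: [0.5715, -0.1871, 0.1471]
eef_rot: [0.001, 0.792, -0.61, -0.001]
wrist_force: [-7.3, -2.5, 4.9]
opening: -0.003
```

Request:
move_arm(
  increments=[
    {"tx":0,"ty":-0.001,"tz":0,"turn":0},
    {"tx":0,"ty":-0.0015,"tz":0,"turn":0},
    {"tx":0,"ty":-0.0015,"tz":0,"turn":0},
  ],
)

```text
time_s: 14.07
eef_pos: [0.572, -0.187, 0.147]
eef_rot: [0.001, 0.792, -0.61, -0.001]
wrist_force: [-11.4, -2.3, 6.8]
opening: -0.006
```

Request:
move_arm(
  increments=[
    {"tx":0,"ty":-0.0005,"tz":0,"turn":0},
    {"tx":0,"ty":-0.001,"tz":0,"turn":0},
    {"tx":0,"ty":-0.001,"tz":0,"turn":0},
  ],
)

```text
time_s: 14.32
eef_pos: [0.5721, -0.187, 0.147]
eef_rot: [0.002, 0.792, -0.61, -0.002]
wrist_force: [-15.0, -3.6, 8.8]
opening: -0.002
```

Request:
move_arm(
  increments=[
    {"tx":0,"ty":-0.0005,"tz":0,"turn":0},
    {"tx":0,"ty":-0.001,"tz":0,"turn":0},
    {"tx":0,"ty":-0.001,"tz":0,"turn":0},
  ],
)

```text
time_s: 14.57
eef_pos: [0.5722, -0.187, 0.147]
eef_rot: [0.003, 0.792, -0.61, -0.003]
wrist_force: [-17.9, -4.7, 10.3]
opening: -0.0
```

```bash
python3 look.py wrist w11 130 400 130 330 2; python3 -c "
from h import *
inc(hz(-.0085,.045))
z=load('w11.npz')
for q in(.3,.2,.1,0,-.1):
  a=.5585-q
  print(q,((proj(z,[dev(.06*np.sin(a),s*.017,.012+.06*np.cos(a)) for s in(1,-1)])-[130,130])*2).round(0).tolist())"
```

```text
14.6167 [ 0.57219004 -0.18694894  0.14693562] [-18.36683801  -4.38466842  10.5042398 ] 0.001513818872038747
inc [-0.1  4.6 -0.4] turn -0.03 axis z [-8.e-03 -8.e-04 -1.e+00]
0.3 [[178.0, 305.0], [326.0, 305.0]]
0.2 [[176.0, 284.0], [327.0, 284.0]]
0.1 [[175.0, 260.0], [328.0, 260.0]]
0 [[174.0, 235.0], [329.0, 235.0]]
-0.1 [[174.0, 209.0], [329.0, 209.0]]
```

View pics/w11.png

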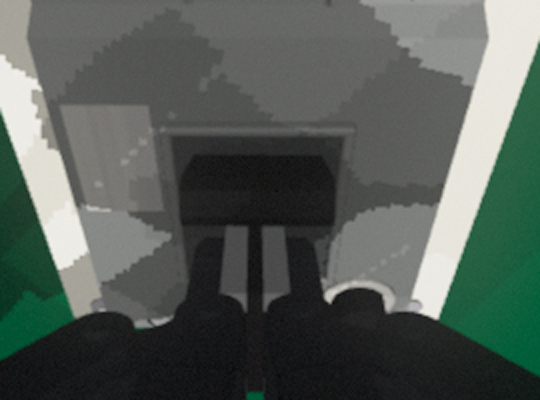

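Request:
move_arm(
  increments=[
    {"tx":0,"ty":0.002,"tz":0,"turn":0},
    {"tx":0,"ty":0.005,"tz":0,"turn":0},
    {"tx":0,"ty":0.008,"tz":0,"turn":0},
    {"tx":0,"ty":0.012,"tz":0,"turn":0},
    {"tx":0,"ty":0.02,"tz":0,"turn":0},
    {"tx":0,"ty":0.03,"tz":-0.01,"turn":0},
    {"tx":0,"ty":0.035,"tz":-0.04,"turn":0},
    {"tx":0,"ty":0.035,"tz":-0.07,"turn":0},
    {"tx":0,"ty":0.035,"tz":-0.08,"turn":0},
    {"tx":0,"ty":0.035,"tz":-0.08,"turn":0},
    {"tx":0,"ty":0.035,"tz":-0.08,"turn":0},
  ],
)

```text
time_s: 15.53
eef_pos: [0.542, -0.1948, 0.2269]
eef_rot: [-0.0, 0.792, -0.61, 0.0]
wrist_force: [-0.0, 1.0, -0.1]
opening: 0.004
```

```bash
python3 look.py side s12 200 350 150 290 4; python3 look.py wrist w12 0 512 0 384 1; python3 -c "
from h import *
P=cloud(load('s12.npz'));L=(P-hz(0,0))@np.stack([h,[-h[1],h[0],0],[0,0,1]]).T
m=(abs(L[...,1])<.018)&(abs(L[...,0])<.06)&(L[...,2]>.025)&(L[...,2]<.068)
Q=L[m];k=np.argsort(-Q[:,2])[:8];print((Q[k]*1000).round(0))
for i in('side','scene'):
  pass
z=load('w12.npz')
for q in(.63,.1,0,-.1):
  a=.5585-q
  print(q,((proj(z,[dev(.06*np.sin(a),s*.017,.012+.06*np.cos(a)) for s in(1,-1)]))).round(0).tolist())"
```

```text
15.5833 [ 0.54130506 -0.19440715  0.22563859] [ 0.84325468 -0.36819201 -1.23799778] -0.0013574829779401984
15.6333 [ 0.54097362 -0.19425683  0.2250332 ] [-1.2494845   0.91002627 -0.28361035] -0.00041867022833633167
[[ -1.   9.  63.]
 [  3.  13.  62.]
 [  0.   3.  61.]
 [ -1.   6.  61.]
 [  4.  10.  60.]
 [ -3. -14.  60.]
 [  1. -11.  60.]
 [  5.  -7.  60.]]
0.63 [[233.0, 198.0], [282.0, 198.0]]
0.1 [[231.0, 156.0], [283.0, 156.0]]
0 [[231.0, 147.0], [284.0, 147.0]]
-0.1 [[231.0, 138.0], [284.0, 138.0]]
```

View pics/s12.png

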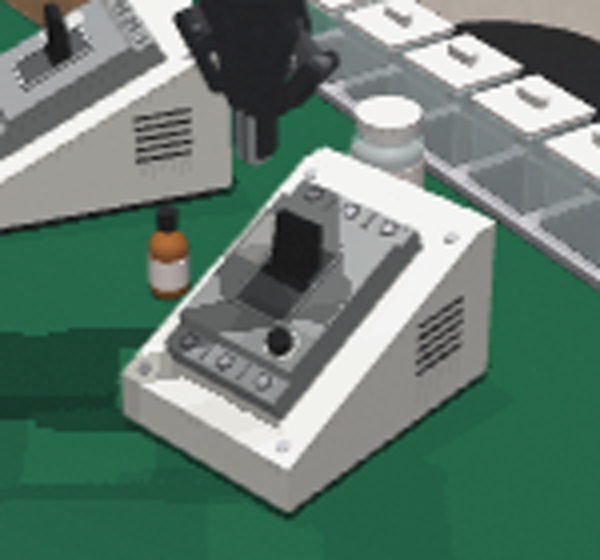

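View pics/w12.png

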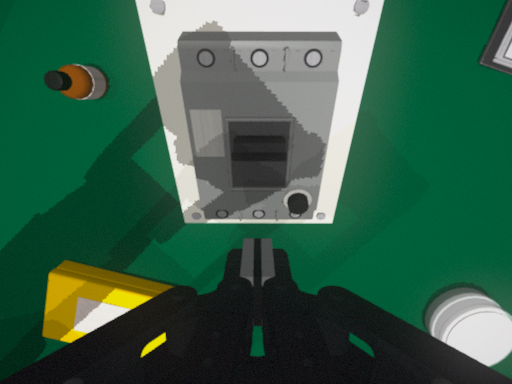

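```bash
python3 -c "
from bench import workorder
print(workorder.hand_in())"
```

```text
the job is handed in; nothing more can be done
None
```

I did the trip test on the right-hand console and handed the job in at about 15.6 s. It reports no verdict, and the joint values below are judged from pictures and forces, not read directly.

- **Trip:** I pushed the button about 5–6 mm in along its axis, with about 3 N at the wrist. The wrist picture showed the lever dropped to about 0.63.
- **Re-set:** I pressed the lever down until it stopped moving, with about 22 N at the wrist, then let it return to half-way.
- **Switch on:** I lifted the lever to its upper stop, with about 21 N at the wrist, and let go.
- **Last pictures:** The lever stands on, with its tip within a few mm of the predicted "on" place. The button is out, the fist is clear at z 0.225 m with no contact force, and the isolator lever and dropper bottle look unmoved. I did not look at the petri dishes or staining pot again as a check.

Two measurements disagreed with the rest:

- **Wrist camera:** It placed features about 3 mm further up the slope than my fitted pose.
- **Contact heights:** The button met the finger about 2 mm lower than the model predicted, and the lever's lower stop came about 4.5 mm lower. I therefore judged both lever stops by the force rising while the arm stood still.

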